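# Scrub the mug with the bottle brush

## Robot

A 7-joint arm with a two-finger parallel gripper is mounted at the origin on the work surface; the furniture and walls round the work are solid. World frame = base frame: x ahead of the robot, y to its left, z up, the work surface at z = 0. Lengths are in m, angles in rad, forces in N, time in s.
With the tool pointing down it reaches from about 0.35 to 0.9 m from the base axis. Payload 8.1 kg.
Tool frame: the origin (TCP) lies midway between the tips of the shut fingers; the grasp point (between the pads) lies arm.tcp_to_grasp behind it (arm.tcp_to_grasp is the distance from the TCP to the grasp point, in m); z points along the fingers, y is the line along which they close (so a half turn about z gives the same grasp; the last joint's range is limited). The gripper opens to 92 mm and grips with 3 to 60 N. Pads are 19 mm wide; open, the fingers measure 130 mm over their backs; the gripper's body (75 mm by 190 mm) begins 47 mm behind the grasp point.
Start: joints at [1.048, 0.434, 0.025, 1.573, -0.012, 1.134, -0.075], TCP at [0.255, -0.571, 0.227] pointing down, gripper open.
Joint ranges: [-2.62, 2.62], [-0.44, 2.09], [-1.27, 1.32], [0.08, 2.57], [-1.32, 4.46], [0.12, 2], [-2.74, 2.74]. Speed limits (rad/s): [2.22, 2.22, 3.01, 3.01, 3.14, 3.14, 3.14].

## Interface

Orientations are given as a rotation vector (axis times angle).
In Python, from cell import observe, get_image, arm gives the robot as it stands. The module is installed in compiled form; this text tells all that it offers.
- The arm moves only by the tool drive_tool, never from a script. Its argument "steps" is a list of rows, each a list of 5 numbers: the closure, from 0 (fully open) to 1 (shut), then the shift along the world's x, y, z in mm, then the turn about the world's z in rad. In form: [[hand, x, y, z, roll], ...]. A call has 1 to 20 rows; each row shifts and turns the commanded pose from where the row before left it; what a row does not reach is not made up. A row lasts 1/12 s, in which the tool goes at most 41.7 mm and 7.16 degrees, less where a joint would pass 70% of its speed; a pose out of reach is approached as far as the arm can. A call with a gripper value outside its range is refused whole. The fingers move at their own pace and stop on an object; "grip_force" is the grip in N (left out, the last holds). Time passes only in rows, so rows that do not move let the fingers close. It gives the time, the measured TCP pose, the force, the opening and the grip force at its end, in the units of the state.
- observe(): the state, without advancing time (a new reading comes with each control period).
- get_image(name): name is "scene" or "top" or "wrist"; returns a dict with "image" (480x640x3 uint8, red, green, blue), "vfov" (degrees; the focal length in pixels is half the picture's height over the tangent of half this angle, whatever the lens; pixels are square), "cx", "cy" (the principal point, pixels), "k1" (the pictures are not rectified: a ray, as slopes to the right and down, at radius r is drawn at 1 + k1 r^2 times it, then the intrinsics apply), "xyz" and "attitude" of the camera in the world. Camera axes: x right, y down, z forward; pixel columns grow to the right and rows downward; lengths in m; the calibration is good to about 2 mm. A picture is of the moment at which its call begins. There is no depth.
- arm.sign_off(): hands the job in; it is judged then, once.
The state is a dict: "clock": time; "joints": joint angles; "dq": joint speeds; "joint_efforts": joint torques, N m; "position": TCP position; "ee_rot": TCP orientation; "force": force on the tool from outside, world axes, zero at the start; "ft_torque": the same for the moment, N m; "width": opening from 0.0 (shut) to 1.0 (fully open); "gripper_force": force on a finger pad.
Only numpy, scipy, OpenCV 4.12 (cv2) and the standard library are available. Lean on these libraries where they do the work, as an engineer would, in place of code of your own. Each camera call takes 0.05 s, during which the arm holds its last target. There are 200 camera calls.

## Task

Take the long bottle brush out of its stand and scrub out the mug: run the brush upright down to just above the mug's bottom and back up to the rim, three times. Then put the brush back in its stand, bristles down and fully in, leaving the mug standing where it was.

Things in the scene. Friction and masses are not known exactly. Their poses are not given: they have to be found in the camera images.
- brush_grip (a point): Bottle brush, 200 mm long, 70 g, standing bristles down in the stand, upright at the start. This point is the middle of its grip: a round light-wood handle 18 mm in diameter, 85 mm long (42 mm below this point to 40 mm above it). z axis points along the brush towards the handle's end. Below the handle is a 6 mm steel rod 40 mm long, then the white bristle head, 30 mm in diameter and 75 mm long (rigid).
- brush_tip (a point): Lower end of the bristle head, on the brush's axis, 160 mm below brush_grip. The end is flat, chamfered from 30 mm to 20 mm in diameter.
- mug_in (a point): Centre of the inner floor of the mug: cream ceramic drinking mug with thin yellow bands and a ring handle on its side, loose (about 0.27 kg), standing on the desk. z axis up, y axis points straight away from the handle. The rim is 93 mm above this point (101 mm above the desk); the mouth is about 76 mm wide inside, narrowing to about 50 mm at the floor; the handle reaches 78 mm from the axis.
- stand_in (a point): Centre of the inner floor of the brush stand, 12 mm above the desk, on which the brush end rests when fully in. Stand: a short metal tube on a dark round foot of 86 mm diameter, fixed to the desk. Inside 36 mm wide, flaring at the top to a mouth 58 mm wide; the mouth is 75 mm above this point. z axis up.
Not all that is in view belongs to the job. Leave any black or green look-alike of the part that bears brush_grip alone.

How it is judged:
By the outcome, as a careful person would: the job done as asked, in the order asked, and still so for the second after the job is handed in, with the robot touching nothing.
It also fails if it takes over 53 s, if anything falls off the work surface, if the arm or the gripper's body presses on something with over 40 N, if the wrist force passes 120 N, or if a joint passes its speed limit or range.

## Working session

There is one attempt and no reset: what is moved stays moved. The work goes in short steps, Python scripts to look and compute and a tool call to move; the robot and the scene stay as the last step left them, time stands still between calls to the robot, and variables do not carry over. Pictures are saved under pics/ and viewed, at most 10 in all, crops included, and the job is handed in when it is done.

Besides the shell and the picture viewer there is one more tool, called after "Call:" as name(argument=value, ...), one argument or row to a line, values as JSON. drive_tool: Moves the arm, as the interface text tells. Its arguments: {"type":"object","properties":{"steps":{"type":"array"},"grip_force":{"type":"number"}},"required":["steps"]}

```bash
mkdir -p pics
cat > h.py <<'E'
import numpy as np, cv2
from scipy.spatial.transform import Rotation as R
from cell import observe, get_image, arm
def cam(d):
    f=240/np.tan(np.radians(d["vfov"])/2); a=np.array(d["attitude"],float)
    Rm=a if a.shape==(3,3) else (R.from_rotvec(a).as_matrix() if a.size==3 else R.from_quat(a).as_matrix())
    return f,Rm,np.array(d["xyz"])
def ray(d,u,v):
    f,Rm,o=cam(d); x=np.array([(u-d["cx"])/f,(v-d["cy"])/f]); s=x.copy()
    for _ in range(20): s=x/(1+d["k1"]*(s@s))
    w=Rm@np.array([s[0],s[1],1]); return o,w/np.linalg.norm(w)
def onplane(d,u,v,z):
    o,w=ray(d,u,v); return o+w*(z-o[2])/w[2]
def proj(d,p):
    f,Rm,o=cam(d); c=Rm.T@(np.array(p)-o); s=c[:2]/c[2]; s=s*(1+d["k1"]*(s@s)); return s[0]*f+d["cx"],s[1]*f+d["cy"]
def tri(rays):
    A=sum(np.eye(3)-np.outer(w,w) for o,w in rays); b=sum((np.eye(3)-np.outer(w,w))@o for o,w in rays); return np.linalg.solve(A,b)
def snap(n,fn=None):
    d=get_image(n)
    if fn: cv2.imwrite("pics/"+fn+".png",d["image"][:,:,::-1])
    return d
E
python3 - <<'E'
from h import *
import pickle
D={}
for n in("scene","top","wrist"):
    D[n]=snap(n,n+"0"); print(n,{k:v for k,v in D[n].items() if k!="image"})
pickle.dump(D,open("D0.pkl","wb"))
print(observe(),arm.tcp_to_grasp)
E
```

```text
scene {'vfov': 49.04585062160139, 'cx': 318.7971411116425, 'cy': 238.94619171660904, 'k1': -0.1046870770092708, 'xyz': array([-0.08419918, -0.52257044,  0.6624437 ]), 'attitude': array([-2.04126983,  0.99696704, -0.47901061])}
top {'vfov': 53.83691800731288, 'cx': 315.86816649437475, 'cy': 242.0400910282597, 'k1': -0.08867139008775604, 'xyz': array([ 0.30117926, -0.07669879,  1.01274264]), 'attitude': array([-2.13599195,  2.13874241, -0.22358113])}
wrist {'vfov': 69.93834316028247, 'cx': 316.66092639992473, 'cy': 236.56469183136826, 'k1': -0.009599769445463648, 'xyz': array([ 0.32922003, -0.53682646,  0.38451691]), 'attitude': array([ 2.41430053, -1.56523823, -0.24215711])}
{'clock': 0.15, 'joints': array([ 1.04837184,  0.43504645,  0.02498727,  1.57386408, -0.01160343,
        1.13398126, -0.07511509]), 'dq': array([ 0.00076408, -0.00257468,  0.00076909, -0.00246854, -0.00162497,
        0.00141995,  0.00064672]), 'joint_efforts': array([ 2.21381473e-03, -6.68272161e+01,  9.86252278e-01, -3.14698470e+01,
       -6.05454273e-02,  3.93762637e-02,  4.12445399e-05]), 'position': array([ 0.25455163, -0.57040864,  0.22614492]), 'ee_rot': array([-3.07158684e+00, -6.54248214e-01,  5.42303082e-04]), 'force': array([-0.29202736, -0.27862807,  0.26992042]), 'ft_torque': array([-0.05359425,  0.00534234, -0.08046016]), 'gripper_force': 0.0, 'width': 0.9950818628808604} 0.0188
```

View pics/scene0.png

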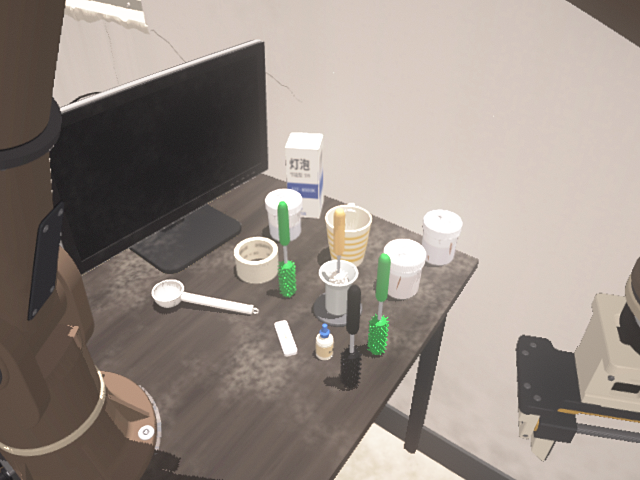

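View pics/top0.png

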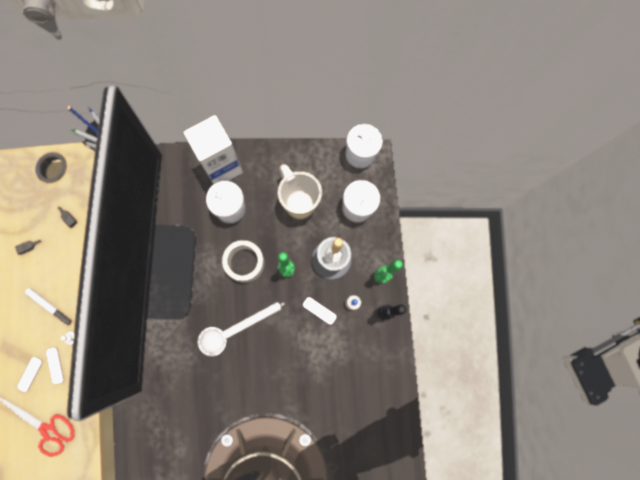

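The scene view shows the wood-handled brush (340,232) in its stand (338,285) and the banded mug (348,235). Look-alikes of the brush are black (352,320), green (283,225) and green (383,280); look-alikes of the mug are the white cans at (284,213), (403,268) and (441,236) and the ring at (257,260). In the top view the wood handle is at (337,245), the stand at (334,257), and the mug at (300,196) with its handle towards (286,172).

Run:
```python
from h import *
import pickle
D=pickle.load(open("D0.pkl","rb"))
s,t=D["scene"],D["top"]
def wood(d,x0,x1,y0,y1):
    hsv=cv2.cvtColor(d["image"],cv2.COLOR_RGB2HSV); m=cv2.inRange(hsv,(8,90,90),(25,255,255)); k=np.zeros_like(m); k[y0:y1,x0:x1]=m[y0:y1,x0:x1]
    n,l,st,c=cv2.connectedComponentsWithStats(k); i=1+np.argmax(st[1:,4]); print(st[i],c[i]); ys,xs=np.where(l==i); return xs,ys
xs,ys=wood(s,325,355,195,275); xt,yt=wood(t,320,352,230,262)
# scene: axis column at rows; top end
for y in (ys.min(),ys.min()+9,ys.max()): print("scene",y,xs[ys==y].mean())
print("top",[(y,xt[yt==y].min(),xt[yt==y].max()) for y in range(yt.min(),yt.max()+1)])
us,vs=xs[ys<ys.min()+10].mean(),ys.min()+4
ut,vt=xt[yt<yt.min()+8].mean(),yt.min()+4
print("handle end tri",tri([ray(s,us,vs),ray(t,ut,vt)]),"top@.212",onplane(t,ut,vt,.212),"scene",onplane(s,us,vs,.212))
for z in(.087,.012):print(proj(t,[*onplane(t,ut,vt,.212)[:2],z]))
for n,(u,v),z in (("mug rim approx",(300,194),.101),("stand mouth",(334,254),.087),("can1",(226,196),.1),("can2",(361,195),.1),("can3",(364,140),.1),("boxtop",(208,137),.15),("green1",(283,256),.2),("green2",(398,265),.2),("black",(400,310),.2)): print(n,onplane(t,u,v,z))
print("green1 tri",tri([ray(s,283,204),ray(t,283,257)]),"green2",tri([ray(s,384,256),ray(t,398,265)]),"black",tri([ray(s,354,288),ray(t,402,309)]),"box",tri([ray(s,305,134),ray(t,207,122)]))
c=t["image"][130:290,190:420]; cv2.imwrite("pics/topc.png",cv2.resize(c,None,fx=3.4,fy=3.4,interpolation=cv2.INTER_CUBIC)[:,:,::-1])
```

```text
[328 212  27  45 549] [339.74863388 235.48816029]
[333 242   9  10  50] [336.1  246.96]
scene 212 335.5
scene 221 339.0
scene 256 348.0
top [(242, np.int64(334), np.int64(334)), (243, np.int64(334), np.int64(335)), (244, np.int64(334), np.int64(341)), (245, np.int64(334), np.int64(341)), (246, np.int64(334), np.int64(340)), (247, np.int64(333), np.int64(339)), (248, np.int64(333), np.int64(339)), (249, np.int64(333), np.int64(338)), (250, np.int64(333), np.int64(337)), (251, np.int64(334), np.int64(336))]
handle end tri [ 0.44619407 -0.13589265  0.19987707] top@.212 [ 0.44217608 -0.13305899  0.212     ] scene [ 0.43455947 -0.14755541  0.212     ]
(np.float64(332.00617685107716), np.float64(256.92857071077947))
(np.float64(329.92587873016294), np.float64(262.20940059921304))
mug rim approx [ 0.5672439  -0.06939752  0.101     ]
stand mouth [ 0.44805565 -0.13708009  0.087     ]
can1 [0.56312606 0.07850269 0.1       ]
can2 [ 0.56599458 -0.19189506  0.1       ]
can3 [ 0.68389434 -0.20090314  0.1       ]
boxtop [0.66779725 0.1093689  0.15      ]
green1 [ 0.42656463 -0.04096046  0.2       ]
green2 [ 0.41067443 -0.24150945  0.2       ]
black [ 0.33261968 -0.24245147  0.2       ]
green1 tri [ 0.42650045 -0.04150293  0.19432235] green2 [ 0.41126891 -0.24231     0.19770059] black [ 0.33427872 -0.24649813  0.19665984] box [0.6831053  0.11316696 0.17191775]
```

View pics/topc.png

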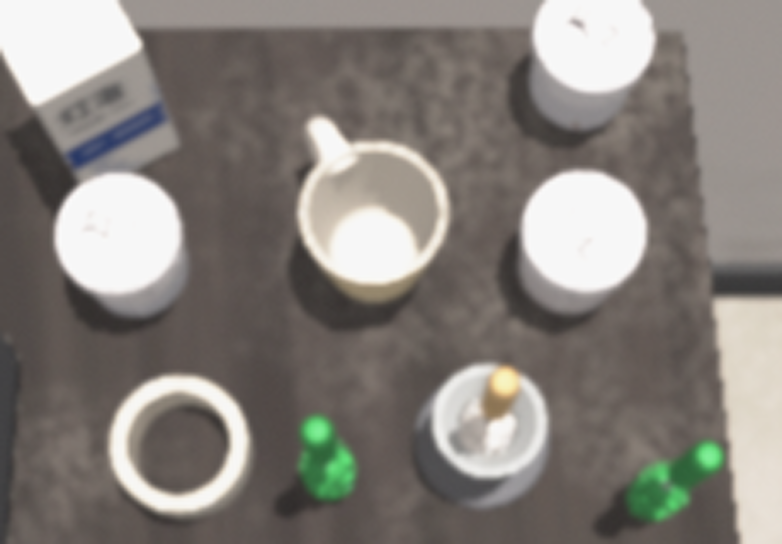

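The crop confirms the choice: wood handle end at top-view (338,242), inside the stand mouth centred at (334,253.5); the mug rim is centred at (300,194). I'm raising the tool and moving over, turning it so the fingers close along x, clear of the green brushes.

Call:
drive_tool(
  steps=[
    [0,0,0,28,0],
    [0,0,0,28,0],
    [0,0,0,28,0],
    [0,0,0,28,0],
    [0,12,27,0,0.072],
    [0,12,27,0,0.072],
    [0,12,27,0,0.072],
    [0,12,27,0,0.072],
    [0,12,27,0,0.072],
    [0,12,27,0,0.072],
    [0,12,27,0,0.072],
    [0,12,27,0,0.072],
    [0,12,27,0,0.072],
    [0,12,27,0,0.072],
    [0,12,27,0,0.072],
    [0,12,27,0,0.072],
    [0,12,27,0,0.072],
    [0,12,27,0,0.072],
    [0,12,27,0,0.072],
    [0,12,27,0,0.072],
  ],
  grip_force=30,
)

```text
clock: 1.82
position: [0.4468, -0.1374, 0.3387]
ee_rot: [-2.217, -2.226, 0.0]
force: [0.2, 0.3, -0.0]
width: 0.999
gripper_force: 0.0
```

Run:
```python
from h import *
import pickle
d=snap("wrist","w1"); pickle.dump(d,open("w1.pkl","wb")); o=observe()
print(o["position"],o["ee_rot"],R.from_rotvec(o["ee_rot"]).as_matrix().round(3),o["joints"],d["xyz"])
D=pickle.load(open("D0.pkl","rb"));t=D["top"]
print("handle",onplane(t,338.2,242.1,.212),"stand",onplane(t,334.1,253.5,.087))
```

```text
[ 0.44912096 -0.13103981  0.33892691] [-2.20226112 -2.2392589  -0.00487036] [[-0.017  1.     0.002]
 [ 1.     0.017  0.003]
 [ 0.003  0.002 -1.   ]] [ 0.56002726  0.12880731 -0.43519412  1.72615055  0.0531669   1.29769575
  0.13037481] [ 0.44667526 -0.05533121  0.49717501]
handle [ 0.44901227 -0.13640576  0.212     ] stand [ 0.44906079 -0.13728949  0.087     ]
```

View pics/w1.png

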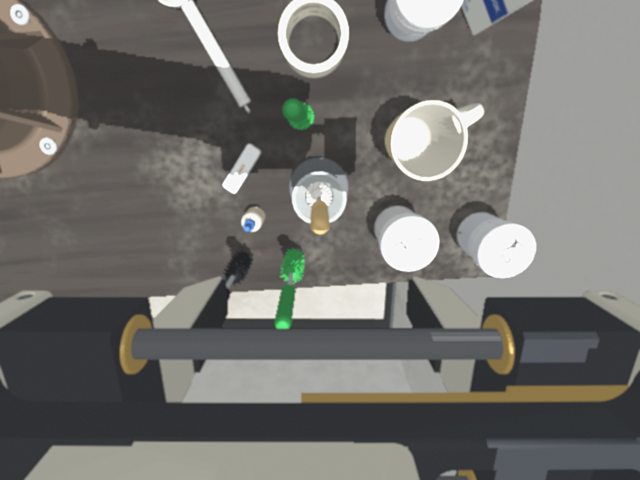

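The wrist picture shows the wood handle (320,218, end near 228), stand mouth (319,190), mug rim centred near (427,141) with its handle towards (480,113). Both green brushes are out of the fingers' way.

Run:
```python
from h import *
import pickle
d=pickle.load(open("w1.pkl","rb")); t=pickle.load(open("D0.pkl","rb"))["top"]
hsv=cv2.cvtColor(d["image"],cv2.COLOR_RGB2HSV); m=cv2.inRange(hsv,(8,90,80),(28,255,255)); m[:, :300]=0; m[:,340:]=0; m[:190]=0; m[245:]=0
ys,xs=np.where(m); print(xs.min(),xs.max(),ys.min(),ys.max(),[ (y,xs[ys==y].mean(),np.ptp(xs[ys==y])) for y in range(ys.min(),ys.max()+1,5)])
e=(xs[ys>ys.max()-16].mean(), ys.max()-8.5)
print("end",e,onplane(d,*e,.212), "tri",tri([ray(d,*e),ray(t,338.2,242.1)]))
print("stand w",onplane(d,319,190,.087),"t",onplane(t,334.1,253.5,.087))
# mug rim: bright component ellipse
def rim(d,x0,x1,y0,y1,nm):
    h=cv2.cvtColor(d["image"],cv2.COLOR_RGB2HSV); g=h[...,2]; k=np.zeros_like(g); k[y0:y1,x0:x1]=255*(g[y0:y1,x0:x1]>110)
    cs,_=cv2.findContours(k,cv2.RETR_EXTERNAL,cv2.CHAIN_APPROX_NONE); c=max(cs,key=cv2.contourArea); print(nm,cv2.boundingRect(c),cv2.fitEllipse(c),cv2.minEnclosingCircle(c))
rim(d,375,500,85,195,"w");rim(t,270,330,160,225,"t")
print("mug w",onplane(d,427,141,.101),"t",onplane(t,300,194.1,.101))
print("handle tip w",onplane(d,481,113,.085),"t",onplane(t,284.8,169,.085))
```

```text
311 328 201 234 [(201, np.float64(318.5), np.int64(3)), (206, np.float64(319.0), np.int64(12)), (211, np.float64(319.5), np.int64(13)), (216, np.float64(319.5), np.int64(15)), (221, np.float64(319.5), np.int64(15)), (226, np.float64(319.5), np.int64(17)), (231, np.float64(320.4), np.int64(13))]
end (np.float64(319.6392694063927), np.float64(225.5)) [ 0.44969944 -0.13490722  0.212     ] tri [ 0.44992698 -0.13670156  0.20611272]
stand w [ 0.44993191 -0.1255147   0.087     ] t [ 0.44906079 -0.13728949  0.087     ]
w (375, 87, 125, 108) ((444.9423522949219, 146.82089233398438), (109.43754577636719, 135.7659912109375), 66.19904327392578) ((437.0, 143.7451934814453), 79.80953216552734)
t (273, 160, 57, 59) ((301.31634521484375, 185.6547088623047), (57.61222457885742, 59.13451385498047), 44.50374221801758) ((301.0, 182.37930297851562), 35.844669342041016)
mug w [ 0.56983618 -0.06756257  0.101     ] t [ 0.56703626 -0.06939815  0.101     ]
handle tip w [ 0.63318833 -0.03697811  0.085     ] t [ 0.62523787 -0.03784131  0.085     ]
```

Run:
```python
from h import *
import pickle
d=pickle.load(open("w1.pkl","rb")); c=d["image"][85:250,270:500]
cv2.imwrite("pics/w1c.png",cv2.resize(c,None,fx=3.4,fy=3.4,interpolation=cv2.INTER_CUBIC)[:,:,::-1])
```

```text
(no output)
```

View pics/w1c.png

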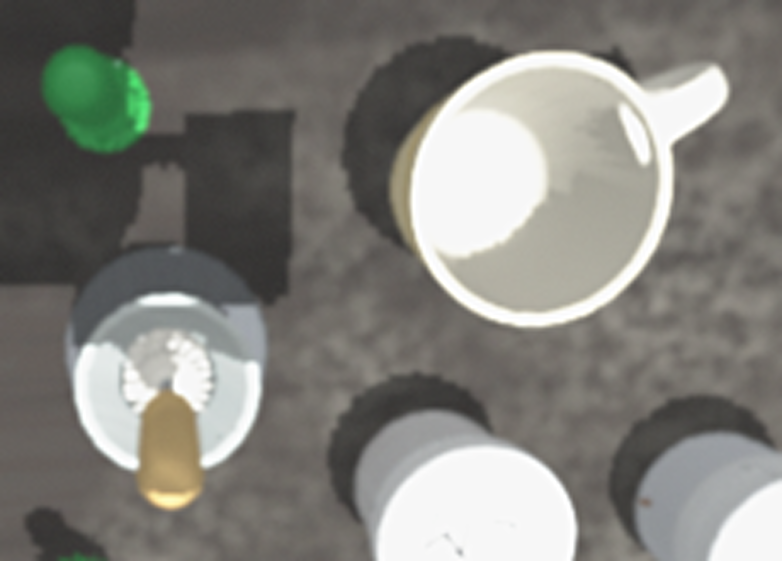

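Call:
drive_tool(
  steps=[
    [0,0,0,0,0],
    [0,0,0,0,0],
    [0,0,0,0,0],
  ],
)

```text
clock: 2.12
position: [0.4462, -0.1398, 0.3385]
ee_rot: [-2.223, -2.22, 0.001]
force: [-0.1, -1.0, -0.3]
width: 0.997
gripper_force: 0.0
```

Call:
drive_tool(
  steps=[
    [0,4,4,-20,0],
    [0,0,0,-20,0],
    [0,0,0,-20,0],
    [0,0,0,-20,0],
    [0,0,0,-20,0],
    [0,0,0,-20,0],
    [0,0,0,-20,0],
    [0,0,0,-20,0],
    [0,0,0,-12,0],
    [0,0,0,-10,0],
    [0,0,0,0,0],
    [0,0,0,0,0],
    [0,0,0,0,0],
  ],
)

```text
clock: 3.2
position: [0.4512, -0.1352, 0.1575]
ee_rot: [2.221, 2.221, 0.001]
force: [0.6, 0.5, 0.6]
width: 1.001
gripper_force: 0.0
```

Run:
```python
from h import *
s=snap("scene"); print(observe()["position"])
cv2.imwrite("pics/s2.png",cv2.resize(s["image"][150:350,240:460],None,fx=3,fy=3,interpolation=cv2.INTER_CUBIC)[:,:,::-1])
```

```text
[ 0.45132509 -0.13513256  0.15763477]
```

View pics/s2.png

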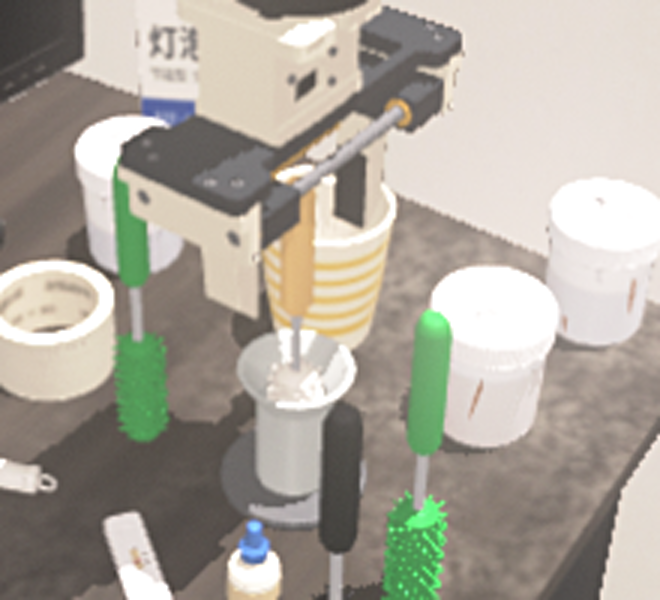

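The handle (crop 297,250) lies between the two fingers, clear of the green brushes. I'm closing the gripper.

Call:
drive_tool(
  steps=[
    [1,0,0,0,0],
    [1,0,0,0,0],
    [1,0,0,0,0],
    [1,0,0,0,0],
    [1,0,0,0,0],
    [1,0,0,0,0],
    [1,0,0,0,0],
    [1,0,0,0,0],
  ],
  grip_force=40,
)

```text
clock: 3.92
position: [0.4507, -0.1347, 0.1567]
ee_rot: [-2.22, -2.222, 0.0]
force: [-0.7, -0.7, 0.0]
width: 0.473
gripper_force: 0.0
```

Call:
drive_tool(
  steps=[
    [1,0,0,0,0],
    [1,0,0,0,0],
    [1,0,0,0,0],
    [1,0,0,0,0],
    [1,0,0,0,0],
    [1,0,0,0,0],
    [1,0,0,0,0],
  ],
)

```text
clock: 4.5
position: [0.4507, -0.1348, 0.1567]
ee_rot: [-2.22, -2.222, 0.0]
force: [0.9, -0.5, 1.4]
width: 0.191
gripper_force: 40.0
```

Call:
drive_tool(
  steps=[
    [1,0,0,5,0],
    [1,0,0,10,0],
    [1,0,0,15,0],
    [1,0,0,20,0],
    [1,0,0,20,0],
    [1,0,0,20,0],
    [1,0,0,20,0],
    [1,0,0,10,0],
    [1,0,0,0,0],
    [1,0,0,0,0],
    [1,0,0,0,0],
  ],
)

```text
clock: 5.42
position: [0.4501, -0.1347, 0.2758]
ee_rot: [-2.22, -2.222, 0.001]
force: [0.2, 0.0, -1.2]
width: 0.192
gripper_force: 40.0
```

Run:
```python
from h import *
import pickle
o=observe();print(o["position"],o["force"],o["ft_torque"])
W=snap("wrist");T=snap("top");s=snap("scene"); pickle.dump((W,T,s),open("D3.pkl","wb"))
print("proj tip scene",proj(s,[*o["position"][:2],o["position"][2]-.1447]))
a=cv2.resize(s["image"][130:350,240:440],(400,440)); b=cv2.resize(W["image"][80:300,250:450],(400,440))
cv2.imwrite("pics/s3.png",np.hstack([a,b])[:,:,::-1])
```

```text
[ 0.45009579 -0.13471085  0.27578826] [ 0.22180258  0.03347254 -1.18788115] [ 0.01370636 -0.04620375  0.00259455]
proj tip scene (np.float64(337.49175854741753), np.float64(249.92222519447054))
```

View pics/s3.png

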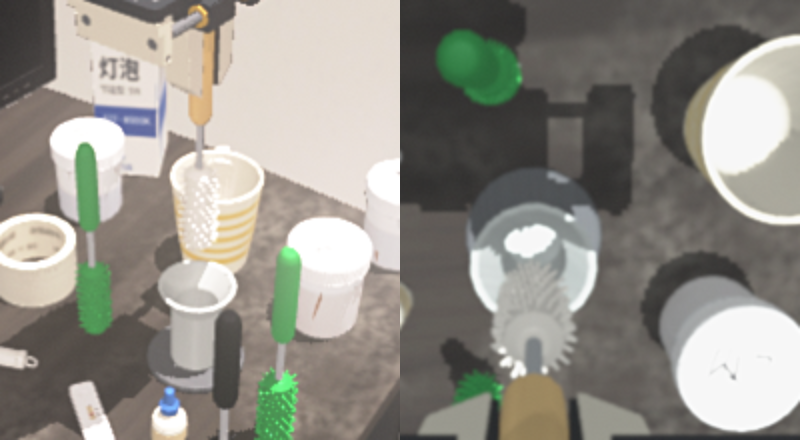

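The brush is out and upright: bristle end at about scene (338,253), matching the projected tip; the stand is empty at about (338,275). I'm moving over the mug.

Call:
drive_tool(
  steps=[
    [1,5,3,0,0],
    [1,10,6,0,0],
    [1,15,8,0,0],
    [1,15,8,0,0],
    [1,15,8,0,0],
    [1,15,8,0,0],
    [1,15,8,0,0],
    [1,15,8,0,0],
    [1,10,6,0,0],
    [1,5,3,0,0],
    [1,0,0,0,0],
    [1,0,0,0,0],
    [1,0,0,0,0],
  ],
)

```text
clock: 6.65
position: [0.5702, -0.0693, 0.2767]
ee_rot: [2.221, 2.222, -0.001]
force: [-0.2, 0.4, 0.5]
width: 0.191
gripper_force: 40.0
```

Run:
```python
from h import *
import pickle
o=observe();print(o["position"],o["force"])
W=snap("wrist");s=snap("scene"); pickle.dump((W,s),open("D4.pkl","wb"))
for n,d in(("w",W),("s",s)):
    for p in ([.570,-.0685,.101],[.570,-.0685,.008]): print(n,p,proj(d,p))
    print("tip",proj(d,[*o["position"][:2],o["position"][2]-.1447]))
a=s["image"][140:280,280:420]; b=W["image"][100:300,220:420]
cv2.imwrite("pics/s4.png",np.hstack([cv2.resize(a,(400,400),interpolation=2),cv2.resize(b,(400,400),interpolation=2)])[:,:,::-1])
```

```text
[ 0.57016214 -0.06931917  0.27668266] [-0.23845908  0.42495832  0.45137105]
w [0.57, -0.0685, 0.101] (np.float64(316.27775000100587), np.float64(213.838069171669))
w [0.57, -0.0685, 0.008] (np.float64(316.36261826011753), np.float64(196.3393811257523))
tip (np.float64(316.41579921455184), np.float64(222.7337796143239))
s [0.57, -0.0685, 0.101] (np.float64(347.1637271005125), np.float64(216.65438304708528))
s [0.57, -0.0685, 0.008] (np.float64(346.01782510308215), np.float64(255.52172396548764))
tip (np.float64(347.9871692194482), np.float64(202.8029882710186))
```

View pics/s4.png

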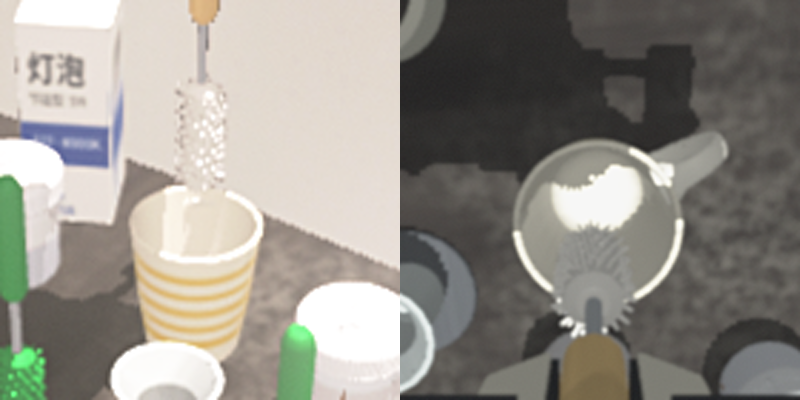

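In both views the brush end hangs over the mug's mouth (wrist: rim centred near (319,211); scene: rim centred near (349,219)), within about 3 mm of the axis. I'm descending with a 1 mm shift.

Call:
drive_tool(
  steps=[
    [1,1,0,-8,0],
    [1,0,0,-12,0],
    [1,0,0,-12,0],
    [1,0,0,-12,0],
    [1,0,0,-12,0],
    [1,0,0,-12,0],
    [1,0,0,-12,0],
    [1,0,0,-10,0],
    [1,0,0,-8,0],
    [1,0,0,-6,0],
    [1,0,0,-4,0],
    [1,0,0,0,0],
    [1,0,0,0,0],
    [1,0,0,0,0],
  ],
)

```text
clock: 7.92
position: [0.5721, -0.0687, 0.1693]
ee_rot: [2.22, 2.222, 0.001]
force: [-1.0, 0.1, -0.6]
width: 0.193
gripper_force: 40.0
```

Call:
drive_tool(
  steps=[
    [1,0,0,-6,0],
    [1,0,0,-5,0],
    [1,0,0,0,0],
    [1,0,0,0,0],
    [1,0,0,0,0],
  ],
)

```text
clock: 8.33
position: [0.5717, -0.0687, 0.1577]
ee_rot: [-2.22, -2.222, 0.0]
force: [0.5, 0.7, -1.6]
width: 0.19
gripper_force: 40.0
```

Run:
```python
from h import *
o=observe();print(o["position"],o["force"])
s=snap("scene");W=snap("wrist")
a=s["image"][140:280,280:420]; b=W["image"][100:300,220:420]
cv2.imwrite("pics/s5.png",np.hstack([cv2.resize(a,(400,400),interpolation=2),cv2.resize(b,(400,400),interpolation=2)])[:,:,::-1])
```

```text
[ 0.57168633 -0.06873339  0.15766659] [ 0.50077179  0.65233613 -1.64195015]
```

View pics/s5.png

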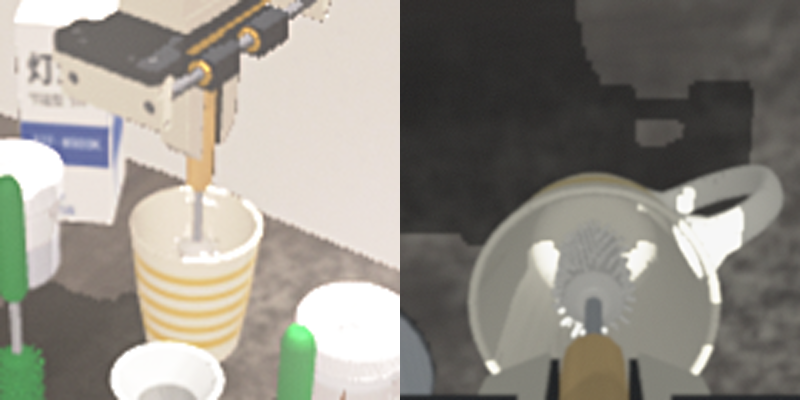

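The brush is inside the mug (wrist crop (593,280), no contact force), with the mug unmoved (scene rim still spans 129–264). Now the remaining strokes.

Call:
drive_tool(
  steps=[
    [1,0,0,5,0],
    [1,0,0,12,0],
    [1,0,0,15,0],
    [1,0,0,15,0],
    [1,0,0,15,0],
    [1,0,0,15,0],
    [1,0,0,10,0],
    [1,0,0,5,0],
    [1,0,0,0,0],
    [1,0,0,0,0],
  ],
)

```text
clock: 9.27
position: [0.5716, -0.0688, 0.2497]
ee_rot: [2.22, 2.222, -0.0]
force: [0.6, -0.3, -1.4]
width: 0.186
gripper_force: 40.0
```

Call:
drive_tool(
  steps=[
    [1,0,0,-5,0],
    [1,0,0,-12,0],
    [1,0,0,-15,0],
    [1,0,0,-15,0],
    [1,0,0,-15,0],
    [1,0,0,-15,0],
    [1,0,0,-10,0],
    [1,0,0,-5,0],
    [1,0,0,0,0],
    [1,0,0,0,0],
    [1,0,0,0,0],
  ],
)

```text
clock: 10.18
position: [0.5722, -0.0687, 0.1584]
ee_rot: [2.22, 2.222, 0.001]
force: [0.1, 0.3, -0.8]
width: 0.188
gripper_force: 40.0
```

Call:
drive_tool(
  steps=[
    [1,0,0,5,0],
    [1,0,0,12,0],
    [1,0,0,15,0],
    [1,0,0,15,0],
    [1,0,0,15,0],
    [1,0,0,15,0],
    [1,0,0,10,0],
    [1,0,0,5,0],
    [1,0,0,0,0],
    [1,0,0,0,0],
  ],
)

```text
clock: 11.02
position: [0.5716, -0.0688, 0.2498]
ee_rot: [2.22, 2.222, 0.0]
force: [0.0, 0.3, -1.2]
width: 0.192
gripper_force: 40.0
```

Call:
drive_tool(
  steps=[
    [1,0,0,-5,0],
    [1,0,0,-12,0],
    [1,0,0,-15,0],
    [1,0,0,-15,0],
    [1,0,0,-15,0],
    [1,0,0,-15,0],
    [1,0,0,-10,0],
    [1,0,0,-5,0],
    [1,0,0,0,0],
    [1,0,0,0,0],
    [1,0,0,0,0],
  ],
)

```text
clock: 11.93
position: [0.5722, -0.0687, 0.1584]
ee_rot: [2.22, 2.222, 0.001]
force: [0.3, -0.1, -1.3]
width: 0.189
gripper_force: 40.0
```

Call:
drive_tool(
  steps=[
    [1,0,0,5,0],
    [1,0,0,12,0],
    [1,0,0,15,0],
    [1,0,0,15,0],
    [1,0,0,15,0],
    [1,0,0,15,0],
    [1,0,0,10,0],
    [1,0,0,5,0],
    [1,0,0,0,0],
    [1,0,0,0,0],
    [1,0,0,15,0],
    [1,0,0,12,0],
    [1,0,0,0,0],
    [1,0,0,0,0],
  ],
)

```text
clock: 13.1
position: [0.5717, -0.0688, 0.2762]
ee_rot: [-2.22, -2.222, 0.0]
force: [-0.5, -0.1, -0.8]
width: 0.185
gripper_force: 40.0
```

Back to the stand: the grasp was at (0.4507, −0.1348), so shift −121, −66.

Call:
drive_tool(
  steps=[
    [1,-5,-3,0,0],
    [1,-10,-6,0,0],
    [1,-15,-8,0,0],
    [1,-15,-8,0,0],
    [1,-15,-8,0,0],
    [1,-15,-8,0,0],
    [1,-15,-8,0,0],
    [1,-15,-8,0,0],
    [1,-11,-6,0,0],
    [1,-5,-3,0,0],
    [1,0,0,0,0],
    [1,0,0,0,0],
    [1,0,0,0,0],
    [1,0,0,0,0],
  ],
)

```text
clock: 14.27
position: [0.4514, -0.1342, 0.2767]
ee_rot: [-2.219, -2.224, -0.001]
force: [-0.4, -0.2, -0.8]
width: 0.188
gripper_force: 40.0
```

Call:
drive_tool(
  steps=[
    [1,0,0,-6,0],
    [1,0,0,-12,0],
    [1,0,0,-12,0],
    [1,0,0,-12,0],
    [1,0,0,-12,0],
    [1,0,0,-12,0],
    [1,0,0,-12,0],
    [1,0,0,-12,0],
    [1,0,0,-8,0],
    [1,0,0,-6,0],
    [1,0,0,-4,0],
    [1,0,0,0,0],
    [1,0,0,0,0],
    [1,0,0,0,0],
  ],
)

```text
clock: 15.43
position: [0.4511, -0.1348, 0.1692]
ee_rot: [2.22, 2.222, 0.001]
force: [-0.3, -1.2, -0.0]
width: 0.188
gripper_force: 40.0
```

Call:
drive_tool(
  steps=[
    [1,0,0,-5,0],
    [1,0,0,-4,0],
    [1,0,0,-2,0],
    [1,0,0,-1,0],
    [1,0,0,0,0],
    [1,0,0,0,0],
  ],
)

```text
clock: 15.93
position: [0.4508, -0.1347, 0.1567]
ee_rot: [2.22, 2.223, 0.0]
force: [-0.1, -0.1, -0.3]
width: 0.188
gripper_force: 40.0
```

Same height as at the grasp. I'm opening the gripper partway first, then fully.

Call:
drive_tool(
  steps=[
    [0.7,0,0,0,0],
    [0.7,0,0,0,0],
    [0.6,0,0,0,0],
    [0.5,0,0,0,0],
    [0.3,0,0,0,0],
    [0,0,0,0,0],
    [0,0,0,0,0],
    [0,0,0,0,0],
    [0,0,0,0,0],
    [0,0,0,0,0],
    [0,0,0,0,0],
    [0,0,0,0,0],
    [0,0,0,0,0],
    [0,0,0,0,0],
  ],
)

```text
clock: 17.1
position: [0.4507, -0.1348, 0.1567]
ee_rot: [2.22, 2.222, 0.0]
force: [0.9, -0.9, -0.8]
width: 0.997
gripper_force: 0.0
```

Call:
drive_tool(
  steps=[
    [0,0,0,5,0],
    [0,0,0,10,0],
    [0,0,0,15,0],
    [0,0,0,20,0],
    [0,0,0,20,0],
    [0,0,0,20,0],
    [0,0,0,20,0],
    [0,0,0,20,0],
    [0,0,0,20,0],
    [0,0,0,10,0],
    [0,0,0,0,0],
    [0,0,0,0,0],
    [0,0,0,0,0],
  ],
)

```text
clock: 18.18
position: [0.4501, -0.1347, 0.3158]
ee_rot: [-2.22, -2.222, 0.001]
force: [0.2, -0.9, -0.8]
width: 1.003
gripper_force: 0.0
```

Run:
```python
from h import *
o=observe();print(o["position"],o["force"],o["clock"])
s=snap("scene");W=snap("wrist")
a=s["image"][160:340,260:440]; b=W["image"][60:280,250:470]
cv2.imwrite("pics/s6.png",np.hstack([cv2.resize(a,(400,400),interpolation=2),cv2.resize(b,(400,400),interpolation=2)])[:,:,::-1])
```

```text
[ 0.45010728 -0.13469616  0.31576409] [ 0.18194374 -0.89623577 -0.83302641] 18.1833
```

View pics/s6.png

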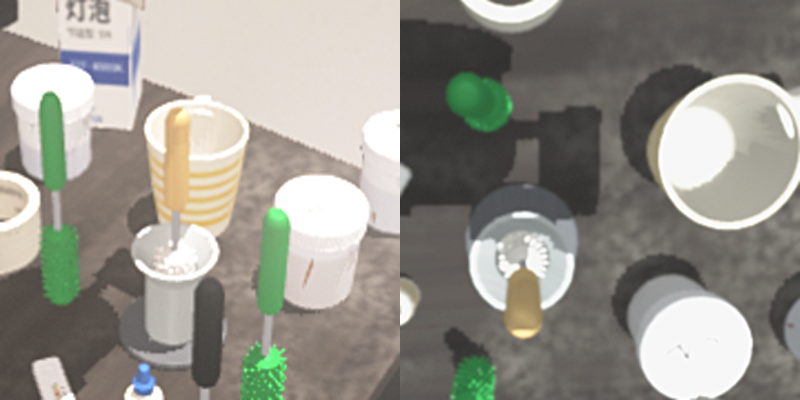

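The last picture shows the brush standing upright and fully in (handle end near scene (340,209), as at the start), the mug in place, and the gripper clear.

```bash
python3 -c "
from cell import arm; print(arm.sign_off())"
```

```text
the job is handed in; nothing more can be done
None
```

I scrubbed the mug with three full strokes and put the brush back in its stand, upright and fully in; the mug hasn't visibly moved, and I handed the job in at about 18 s.

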